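Slide a combustion boat under the spring cover of the loader

ROBOT

A 6-joint arm with a two-finger parallel gripper is mounted at the origin on the work surface. World frame = base frame: x ahead of the robot, y to its left, z up, the work surface at z = 0. Lengths are in mm, angles in rad, forces in N, time in s.
With the tool pointing down it reaches from about 375 to 975 mm from the base axis. Payload 3.8 kg.
Tool frame: the origin (TCP) lies midway between the tips of the shut fingers; the grasp point (between the pads) lies 19 mm behind it (grasp_offset is the distance from the TCP to the grasp point, in mm); z points along the fingers, x is the direction in which the jaws open and shut, and the axes are right-handed (so a half turn about z gives the same grasp; the last joint's range is limited). The gripper opens to 85 mm and grips with 20 to 120 N. Pads are 22 mm wide; open, the fingers measure 114 mm over their backs; the gripper's body (76 mm by 85 mm) begins 54 mm behind the grasp point. The pads swing forward as they close: fully open they stand 13 mm farther back than shut.
Start: joints at [1.082, 0.264, 1.604, -0, 1.274, -0.037], TCP at [294.692, 607.268, 231.28] pointing down, gripper open.
Joint ranges: [-2.63, 2.63], [-0.94, 2.18], [0.31, 2.57], [-1.31, 4.45], [0, 2.66], [-2.55, 2.55]. Speed limits (rad/s): [2.57, 2.57, 3.14, 3.14, 3.14, 3.14].

INTERFACE

Orientations are given as a unit quaternion [w, x, y, z].
In Python, from workcell import * gives the robot as it stands.
- The arm moves only by the shell command python3 -m inch 'ROWS'. ROWS is a JSON object of lists of equal length, an entry for each row: "xyz": the shift along the tool's x, y, z in units of 30 mm (1.0 is 30 mm), a list of three; "angular": the turn, a rotation vector about the tool's x, y, z in units of 8 degrees (1.0 is 8 degrees), a list of three; "claw": the gripper command: -1 is shut, 1 is fully open, values between are in proportion. In form: {"xyz": [[x, y, z], ...], "angular": [[ax, ay, az], ...], "claw": [claw, ...]}. A call has 1 to 12 rows; each row shifts and turns the commanded pose from where the row before left it, along the tool's axes as they then stand; what a row does not reach is not made up. A row lasts 1/8 s, in which the tool goes at most 62.5 mm and 10.7 degrees, less where a joint would pass 70% of its speed; a pose out of reach is approached as far as the arm can. A call is refused whole if a number of a shift passes 1 or a number of a turn 1, either way. A call with a gripper value outside its range is refused whole. The fingers move at their own pace and stop on an object; the grip force is fixed at half the most. Time passes only in rows, so rows that do not move let the fingers close. It gives the time, the measured TCP pose, the force and the opening at its end, in the units of the state.
- get_state(): the state, without advancing time (a new reading comes with each control period).
- get_image(name): name is "scene" or "top" or "wrist"; returns the picture (400x640x3 uint8, blue, green, red); there is no depth.
- calibration(name): a dict with "vfov" (degrees; the focal length in pixels is half the picture's height over the tangent of half this angle, whatever the lens; pixels are square), "cx", "cy" (the principal point, pixels), "R" (3x3) and "t" (3): a world point X has camera coordinates R X + t. Camera axes: x right, y down, z forward; pixel columns grow to the right and rows downward; lengths in mm; the calibration is good to about 2 mm. A picture is of the moment at which its call begins: read the wrist's pose just before it. calibration takes no time and is no camera call; for the wrist camera it gives the pose at the moment of the call.
- hand_in(): hands the job in, once; it reports no verdict.
The state is a dict: "t": time; "joint_pos": joint angles; "joint_vel": joint speeds; "joint_efforts": joint torques, N m; "position": TCP position; "eef_rot": TCP orientation; "contact_force": force on the tool from outside, world axes, zero at the start; "moment": the same for the moment, N m; "grip_width": opening from 0.0 (shut) to 1.0 (fully open).
Only numpy, scipy, OpenCV 4.12 (cv2) and the standard library are available. Lean on these libraries where they do the work, as an engineer would, in place of code of your own. Each camera call takes 0.05 s, during which the arm holds its last target. There are 200 camera calls.

TASK

Load the white ceramic boat that stands on the loader's chute: with one fingertip hold the spring cover open by its press bar, and with the other fingertip push the boat along the chute, under the raised cover, until it is fully home against the stop. Then draw back and let go, so that the cover shuts behind the boat. Never pick the boat up, never let the cover down on it half-way, and leave the other things on the bench where they are.

Things in the scene. Friction and masses are not known exactly. Their poses are not given: they have to be found in the camera images.
- loader: Fixed boat loader; numbers below are mm in its frame. Origin on the table under the chute's centre line, at the cover's front edge; x is the push direction, y left of it, z up. Dark chute bed: top at z 30, x -145 to 72, y -23 to 27; guide rails 24 apart, to z 35, beside the boat's path. Behind the stop a white housing fills x 82 to 262, y -120 to 120, to z 106
- cover (a joint): Opening of the spring cover, rad: 0 shut, 1.25 end stop. One bent steel sheet on a hinge rod: cover plate right of the rod, press bar left of it; bar down = plate up. Takes about 2 N on the bar to start, 4 N held open; a fingertip may slide along the bar; let go, it springs shut in under 0.5 s. The boat passes under it from about 0.7 up
- hinge_rod (a point): Point on the hinge rod's axis at x 0, y 34, z 41 of the loader; the rod runs along the loader's x, 8 thick. The shut cover plate spans x 0 to 70, y -11 to 34, top at z 50. At 1.0 rad it stands up steeply between the two fingers: top edge at z 85, y 16; nothing of it then lies right of y 10
- tongue (a point): Middle of the lower edge of the tongue, 16 wide, that hangs from the cover plate's front edge: x 1, y 6, z 37 of the loader when shut, where it bars the boat's way; swings up and left with the cover
- bar_front (a point): Front end of the press bar's upper edge: x -137, y 68, z 84 of the loader when shut. The bar is a flat strip from the rod up to this edge, 55 broad, x -137 to 53, sloping up and left at 52 degrees when shut. With a fingertip's end pressing on it about 22 left of the rod (y 56) at z 39 it lies about level and the joint reads about 1.0; the other tip, at that same height, clears the rails
- bay_stop (a point): foot of the stop's face at the end of the chute, on the centre line: x 72, y 0, z 30 of the loader
- boat: The boat to load: open white ceramic trough 64 long, 20 wide, 16 high, about 35 g, lying lengthwise on the chute bed in front of the shut cover. Origin at the centre of its underside, x along its length, front end towards the stop. Fully home: front end at the stop, origin at x 40, y 0, z 30 of the loader, tail end at x 8
- spare_boat: second boat, the same, on the table right of the chute; leave it
- tweezers: steel tweezers 130 long on the table; leave them
- vial_rack: grey rack 60 x 90 with small vials, 40 high, left of the loader; leave it
- beaker: glass beaker 68 wide, 85 high; leave it
- reagent_bottle: amber bottle 72 wide, 150 high; leave it
- jar: white jar 56 wide, 60 high; leave it
- spanner: spanner 150 long; leave it
Things that resemble listed ones, but are neither listed nor needed, are in the scene too. Leave any orange or yellow look-alike of the boat alone.

How it is judged (in metres and radians):
On the way, in this order (a step that is already met when the one before it is completed fails the run):
1. the cover is held open by a finger while the boat is still outside it (value of joint cover above 0.5 rad and contact force between the fingers and cover above 0.5 N and x of boat in the frame of loader below -0.028 m), for 0.1 s.
2. the boat is home against the stop with the cover still held open (value of joint cover above 0.4 rad and contact force between the fingers and cover above 0.3 N and x of boat in the frame of loader above 0.036 m), for 0.1 s.
At the end, for the whole second after the job is handed in: The boat lies flat on the chute bed between the rails with its front end within 4 mm of the stop, at rest, and the cover is shut (below 0.06 rad) (x of boat in the frame of bay_stop between -0.036 and -0.029 m and y of boat in the frame of bay_stop between -0.004 and 0.004 m and z of boat in the frame of bay_stop between -0.003 and 0.003 m and angle between boat's own z axis and vertical below 0.1 rad and linear speed of boat below 0.01 m/s and value of joint cover below 0.06 rad); the robot touches nothing.
It fails at once if the boat is lifted (more than 8 mm off the bed) or tipped (more than 0.35 rad) (z of boat in the frame of loader above 0.038 m or angle between boat's own z axis and vertical above 0.35 rad).
It fails at once if the cover is let down (below 0.3 rad) on the boat when it is only part of the way in (x of boat in the frame of loader between -0.026 and 0.03 m and value of joint cover below 0.3 rad).
It fails at once if another thing on the bench is moved more than 20 mm (distance of any of spare_boat, tweezers, vial_rack, beaker, reagent_bottle, jar, spanner from where it was at the start of the episode above 0.02 m).
It also fails if it takes over 48 s, if anything falls off the work surface, if the arm or the gripper's body presses on something with over 40 N, if the wrist force passes 120 N, or if a joint passes its speed limit or range.

## Working session

There is one attempt and no reset: what is moved stays moved. The work goes in short steps, Python scripts to look and compute and a shell command to move; the robot and the scene stay as the last step left them, time stands still between calls to the robot, and variables do not carry over. Pictures are saved under pics/ and viewed, about 8 in all and at most 12, crops included, and the job is handed in when it is done.

```bash
mkdir -p pics
python3 - <<'E'
from workcell import *
import cv2
for n in ("scene","top"):
    cv2.imwrite(f"pics/{n}0.png",get_image(n)); c=calibration(n); print(n,c)
s=get_state();print(s["t"],s["position"],s["eef_rot"],s["grip_width"])
E
```

```text
scene {'vfov': 44.72539746578872, 'cx': 313.9349384389622, 'cy': 200.30599863600264, 'R': array([[-0.78408346,  0.62048484, -0.01454962],
       [ 0.44870313,  0.55050143, -0.70399835],
       [-0.42881071, -0.55852192, -0.71005256]]), 't': array([ 416.9099253 , -195.07054952, 1792.75094722])}
top {'vfov': 43.06186016373955, 'cx': 320.5950628615492, 'cy': 203.7869120498833, 'R': array([[-1.96110555e-02, -9.99805053e-01, -2.29421886e-03],
       [-9.89576846e-01,  1.97377571e-02, -1.42646719e-01],
       [ 1.42664193e-01, -5.27146856e-04, -9.89771009e-01]]), 't': array([  33.57607093,  554.97740042, 1341.19512002])}
0.1 [294.39733628 606.68086515 230.06218536] [ 5.20043228e-04  8.47525250e-01  5.30754084e-01 -8.83989248e-04] 0.9982826176542333
```

View pics/top0.png

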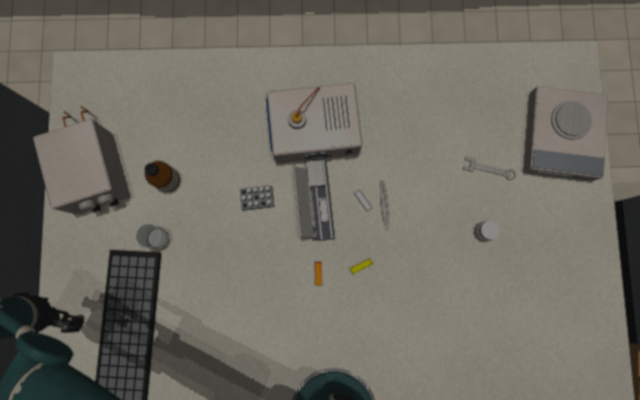

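View pics/scene0.png

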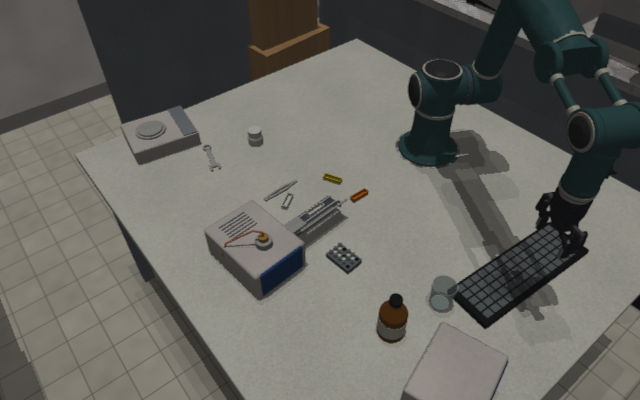

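Top view: the boat candidates are the white one on the chute (323,208), the white spare on the table (363,200), the orange one (318,273) and the yellow one (361,266). The one on the chute is the target; I'll check it in a close crop.

```bash
cat > h.py <<'E'
from workcell import *
import numpy as np, cv2
def ray(n,u,v,z,c=None):
    c=c or calibration(n); f=200/np.tan(np.radians(c["vfov"]/2))
    d=c["R"].T@np.array([(u-c["cx"])/f,(v-c["cy"])/f,1]); o=-c["R"].T@c["t"]
    return o+d*(z-o[2])/d[2]
def proj(n,X,c=None):
    c=c or calibration(n); f=200/np.tan(np.radians(c["vfov"]/2))
    p=c["R"]@np.array(X,float)+c["t"]; return p[:2]/p[2]*f+[c["cx"],c["cy"]]
E
python3 - <<'E'
from h import *
im=cv2.imread("pics/top0.png")[75:250,255:395]
cv2.imwrite("pics/c1.png",cv2.resize(im[:, :],None,fx=4,fy=4,interpolation=cv2.INTER_CUBIC)[110:])
for u,v,z in [(323,208,40),(363,200,10),(268,92,106),(355,85,106),(272,160,106),(360,150,106)]: print(u,v,ray("top",u,v,z).round(1))
E
```

```text
323 208 [543.8  16.3  40. ]
363 200 [568.1 -95.8  10. ]
268 92 [851.2 157.5 106. ]
355 85 [866. -76. 106.]
272 160 [664.7 147.9 106. ]
360 150 [686.9 -83.9 106. ]
```

View pics/c1.png

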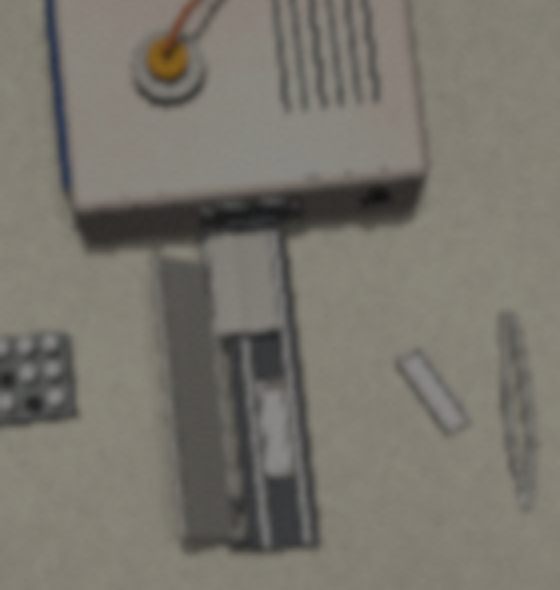

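```bash
python3 - <<'E'
from h import *
def P(x,y,z): return ray("top",255+x/4,75+(y+110)/4,z)[:2]
for nm,a,b,z in [("chute right",(318,545),(289,260),30),("railR",(305,543),(275,340),35),("railL",(265,543),(243,340),35),("bar edge",(183,548),(158,252),84),("housing front",(72,208),(420,180),106)]:
    A,B=P(*a,z),P(*b,z); d=B-A; print(nm,A.round(1),B.round(1),np.degrees(np.arctan2(d[1],d[0])).round(2), np.linalg.norm(d).round(1))
print("boat tail/front",P(281,475,46),P(272,380,46))
E
python3 -m inch '{"xyz":[[0,0,0],[0,0,0],[0,0,0],[0,0,0]],"angular":[[0,0,-1],[0,0,-1],[0,0,-1],[0,0,-1]],"claw":[1,1,1,1]}'
```

```text
chute right [460.2 -13.3] [658.2   2.1] 4.46 198.6
railR [461.4  -4.4] [601.2  13. ] 7.11 140.9
railL [461.9  22.7] [601.7  35. ] 5.05 140.3
bar edge [456.   76.3] [653.6  90.1] 4.02 198.1
housing front [679.4 145.2] [693.7 -84.1] -86.44 229.7
boat tail/front [506.78979501  10.97247638] [571.76606369  15.72689129]
t: 0.6
position: [294.5, 606.9, 230.5]
eef_rot: [0.0, 0.667, 0.745, -0.001]
contact_force: [-0.4, 0.0, -0.2]
grip_width: 0.999
```

```bash
python3 -m inch '{"xyz":[[-1,0.27,0],[-1,0.27,0],[-1,0.27,0],[-1,0.27,0],[-1,0.27,0],[-1,0.27,0],[-1,0.27,0],[-1,0.27,0],[-1,0.27,0],[-1,0.27,0]],"angular":[[0,0,0],[0,0,0],[0,0,0],[0,0,0],[0,0,0],[0,0,0],[0,0,0],[0,0,0],[0,0,0],[0,0,0]],"claw":[1,1,1,1,1,1,1,1,1,1]}'
python3 -m inch '{"xyz":[[-1,0.27,0],[-1,0.27,0],[-1,0.27,0],[-1,0.27,0],[-1,0.27,0],[-1,0.27,0],[-1,0.27,0],[-1,0.27,0],[-1,0.27,0],[-0.6,0.27,0],[0,0,0],[0,0,0]],"angular":[[0,0,0],[0,0,0],[0,0,0],[0,0,0],[0,0,0],[0,0,0],[0,0,0],[0,0,0],[0,0,0],[0,0,0],[0,0,0.25],[0,0,0]],"claw":[0,0,0,0,0,0,0,0,0,0,0,0]}'
python3 - <<'E'
from h import *
c=calibration("wrist"); cv2.imwrite("pics/w1.png",get_image("wrist"))
np.save("w1.npy",c,allow_pickle=True)
s=get_state();print(s["t"],s["position"],s["eef_rot"],s["grip_width"]); print(c)
E
```

```text
t: 1.85
position: [407.1, 316.4, 230.8]
eef_rot: [-0.0, 0.668, 0.744, -0.0]
contact_force: [0.8, 0.3, 0.1]
grip_width: 1.001
t: 3.35
position: [518.1, 40.5, 231.0]
eef_rot: [-0.0, 0.681, 0.732, -0.0]
contact_force: [0.4, 0.8, -0.8]
grip_width: 0.499
3.4 [518.03405866  40.65533754 231.10124294] [-3.61357337e-04  6.81042604e-01  7.32243703e-01 -3.63127404e-05] 0.49958720703882636
{'vfov': 65.75992396072887, 'cx': 317.6590988472093, 'cy': 198.48814876486972, 'R': array([[-7.21959881e-02,  9.97390330e-01,  5.17658442e-04],
       [ 9.45526354e-01,  6.82766155e-02,  3.18305226e-01],
       [ 3.17439211e-01,  2.34698200e-02, -9.47988141e-01]]), 't': array([  -3.20103196, -535.5734172 ,  215.56912655])}
```

View pics/w1.png

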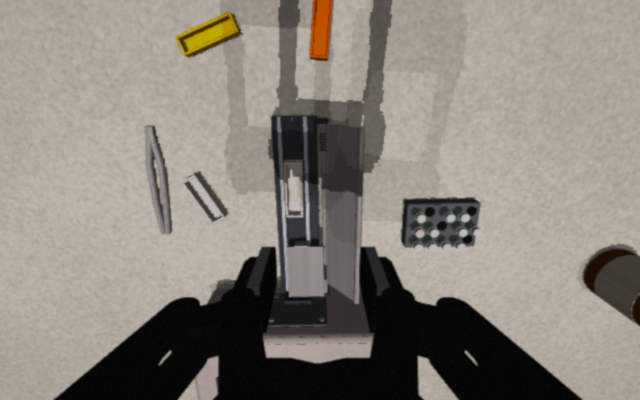

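The wrist view shows the boat on the chute at about (294,190), its tail at row 161 and its front at row 217. The press bar runs along columns 325–362, and both fingertips show near (263,250) and (370,250). I'll zoom in for accurate picks.

Run:
```python
from h import *
im=cv2.imread("pics/w1.png")[108:252,235:395]
cv2.imwrite("pics/w1c.png",cv2.resize(im,None,fx=4,fy=4,interpolation=cv2.INTER_CUBIC))
```

```text
(no output)
```

View pics/w1c.png

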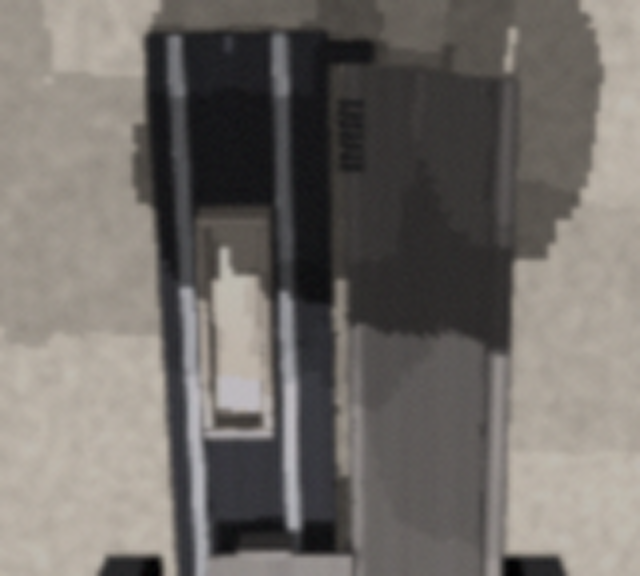

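Run:
```python
from h import *
c=np.load("w1.npy",allow_pickle=True).item()
P=lambda x,y,z: ray("wrist",235+x/4,108+y/4,z,c)[:2]
L={"bedR":((148,33),(174,530),30),"railR":((175,37),(198,540),35),"railL":((280,37),(293,525),35),"bar":((513,30),(492,560),84)}
for k,(a,b,z) in L.items():
    A,B=P(*a,z),P(*b,z);d=B-A;print(k,A.round(1),B.round(1),np.degrees(np.arctan2(d[1],d[0])).round(2))
a=(P(175,37,35)+P(280,37,35))/2; b=(P(196.5,530,35)+P(293,530,35))/2
d=(b-a)/np.linalg.norm(b-a); n=np.array([-d[1],d[0]]); yaw=np.degrees(np.arctan2(d[1],d[0]))
fr=(P(148,33,30)+P(325,33,30))/2
o=a+d*((fr-a)@d+145); print("yaw",yaw,"o from chute front",o)
cov=P(280,553,50); print("o from cover edge", a+d*((cov-a)@d))
T=lambda p:((p-o)@d,(p-o)@n)
for nm,p,z in [("tailR",(197,207),46),("tailL",(272,207),46),("frR",(205,437),46),("frL",(272,437),46),("barfront",(513,30),84)]: print(nm,np.round(T(P(*p,z)),1))
```

```text
bedR [463.4 -12.7] [611.1  -0.9] 4.54
railR [463.5  -4.8] [611.5   7. ] 4.55
railL [461.5  23.1] [604.3  35.5] 4.97
bar [452.7  77.5] [586.7  88. ] 4.48
yaw 4.688266745495603 o from chute front [606.33179071  20.93967652]
o from cover edge [607.1914665  21.0101775]
tailR [-100.8   -8.9]
tailL [-100.6   11.3]
frR [-34.2  -9.6]
frL [-34.    9.6]
barfront [-148.5   68.9]
```

```bash
python3 -m inch '{"xyz":[[0.03,-0.6,0],[0,-0.58,0],[0,0,1],[0,0,1],[0,0,1],[0,0,1],[0,0,0],[0,0,0]],"angular":[[0,0,-0.06],[0,0,0],[0,0,0],[0,0,0],[0,0,0],[0,0,0],[0,0,0],[0,0,0]],"claw":[0,0,0,0,0,0,0,0]}'
python3 - <<'E'
from h import *
c=calibration("wrist"); im=get_image("wrist"); sc=get_image("scene")
cv2.imwrite("pics/w2.png",im);cv2.imwrite("pics/s2.png",sc)
np.save("w2.npy",c,allow_pickle=True)
o=np.array([606.5,21]);a=np.radians(4.6);d=np.array([np.cos(a),np.sin(a)]);n=np.array([-d[1],d[0]])
s=get_state();p=s["position"];print(s["t"],p,2*np.degrees(np.arctan2(s["eef_rot"][2],s["eef_rot"][1])),((p[:2]-o)@d,(p[:2]-o)@n),s["contact_force"])
u=proj("scene",p).astype(int);print(u)
a=cv2.resize(sc[u[1]-60:u[1]+60,u[0]-80:u[0]+80],(640,480),interpolation=cv2.INTER_CUBIC)
cv2.imwrite("pics/s2c.png",a)
E
```

```text
t: 4.4
position: [483.2, 38.2, 112.5]
eef_rot: [0.0, 0.678, 0.735, 0.0]
contact_force: [-0.1, 0.1, -0.1]
grip_width: 0.498
4.5 [484.21793917  38.18138284 113.20214393] 94.60442244818124 (np.float64(-120.51024702510786), np.float64(26.93292925733256)) [0.63003663 0.116903   0.62706158]
[333 188]
```

View pics/w2.png

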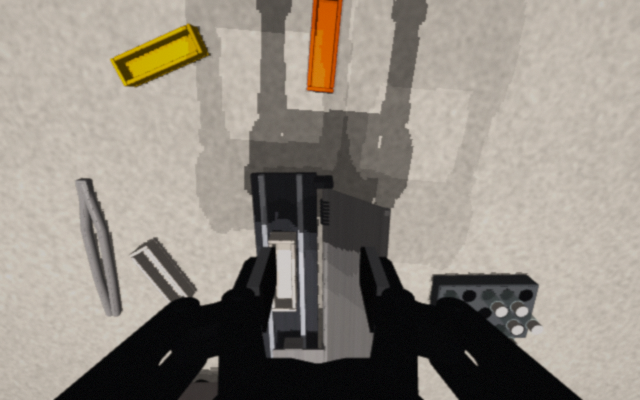

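Run:
```python
from h import *
c=np.load("w2.npy",allow_pickle=True).item()
o=np.array([606.5,21]);a=np.radians(4.6);d=np.array([np.cos(a),np.sin(a)]);n=np.array([-d[1],d[0]])
def W(x,y,z): return np.r_[o+x*d+y*n,z]
T=lambda p:np.round([(p[:2]-o)@d,(p[:2]-o)@n],1)
for nm,u,v,z in [("barfront",390,208,84),("bedFR",252,174,30),("bedFL",316,174,30),("boat tailR",271,234,46),("boat tailL",296,234,46),("boat fr",285,310,46),("fingR in",276,247,115),("fingL in",361,247,115),("fingR out",250,252,115),("fingL out",383,252,115)]: print(nm,T(ray("wrist",u,v,z,c)))
print("tips expected px",proj("wrist",W(-120.5,-1,115),c),proj("wrist",W(-120.5,55,115),c))
```

```text
barfront [-138.3   70.1]
bedFR [-145.3  -22.2]
bedFL [-145.3   25.9]
boat tailR [-103.3   -7.6]
boat tailL [-103.4   11. ]
boat fr [-35.2   0.6]
fingR in [-128.6    6. ]
fingL in [-128.7   49.2]
fingR out [-125.7   -7.4]
fingL out [-125.8   60.6]
tips expected px [263.16902474 261.05101193] [371.51617643 261.16327816]
```

View pics/s2c.png

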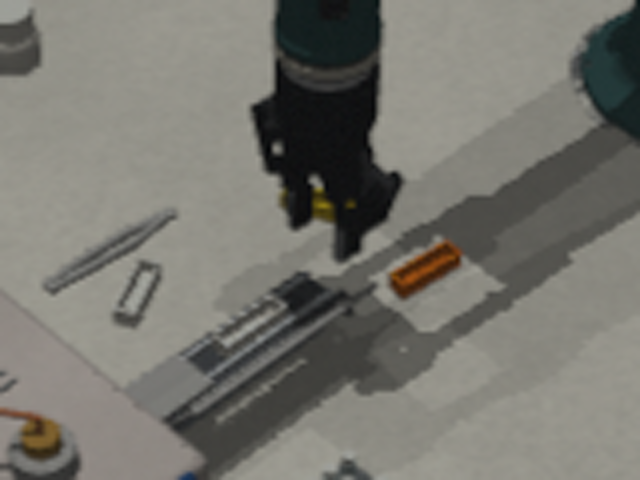

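```bash
python3 -m inch '{"xyz":[[0.03,-0.08,0.5],[0,0,0.5],[0,0,0.3],[0,0,0.3],[0,0,0.3],[0,0,0]],"angular":[[0,0,0],[0,0,0],[0,0,0],[0,0,0],[0,0,0],[0,0,0]],"claw":[0,0,0,0,0,0]}'
python3 - <<'E'
from h import *
o=np.array([606.5,21]);a=np.radians(4.6);d=np.array([np.cos(a),np.sin(a)]);n=np.array([-d[1],d[0]])
sc=get_image("wrist");s=get_state();p=s["position"];print(s["t"],p,((p[:2]-o)@d,(p[:2]-o)@n),s["contact_force"],s["moment"])
cv2.imwrite("pics/w3.png",sc)
E
```

```text
t: 5.25
position: [480.3, 38.6, 53.6]
eef_rot: [-0.0, 0.678, 0.735, -0.0]
contact_force: [0.6, -1.4, 1.0]
grip_width: 0.5
5.3 [480.34581174  38.55029407  53.89754926] (np.float64(-124.34031557801161), np.float64(27.611192632764293)) [-0.37898392 -2.49787416  0.25799613] [-0.24190515  0.00657925 -0.03213131]
```

```bash
python3 -m inch '{"xyz":[[0,0,0.2],[0,0,0.2],[0,0,0.16],[0,0,0]],"angular":[[0,0,0],[0,0,0],[0,0,0],[0,0,0]],"claw":[0,0,0,0]}'
python3 - <<'E'
from h import *
o=np.array([606.5,21]);a=np.radians(4.6);d=np.array([np.cos(a),np.sin(a)]);n=np.array([-d[1],d[0]])
w=get_image("wrist");sc=get_image("scene");s=get_state();p=s["position"];print(s["t"],p,((p[:2]-o)@d,(p[:2]-o)@n),s["contact_force"],s["moment"])
u=proj("scene",p).astype(int)
a=cv2.resize(sc[u[1]-60:u[1]+60,u[0]-80:u[0]+40],(480,480),interpolation=cv2.INTER_CUBIC)
b=cv2.resize(w[160:360,230:400],None,fx=2.4,fy=2.4,interpolation=cv2.INTER_CUBIC)[:480]
b=cv2.resize(b,(320,480*320*100//b.shape[1]//100))[:480] if 0 else b[:, :320*b.shape[1]//320]
out=np.zeros((480,480+b.shape[1],3),np.uint8);out[:,:480]=a;out[:b.shape[0],480:]=b
cv2.imwrite("pics/v4.png",out[:,:800]);print(out.shape)
E
```

```text
t: 5.8
position: [481.2, 39.1, 37.5]
eef_rot: [0.0, 0.678, 0.735, 0.001]
contact_force: [0.6, 2.3, 4.1]
grip_width: 0.503
5.9 [481.16134575  39.11029869  37.73269515] (np.float64(-123.4824967395705), np.float64(28.103988463186038)) [1.55428703 3.52049837 2.84087287] [ 0.65079862 -0.25405948 -0.026091  ]
(480, 888, 3)
```

View pics/v4.png

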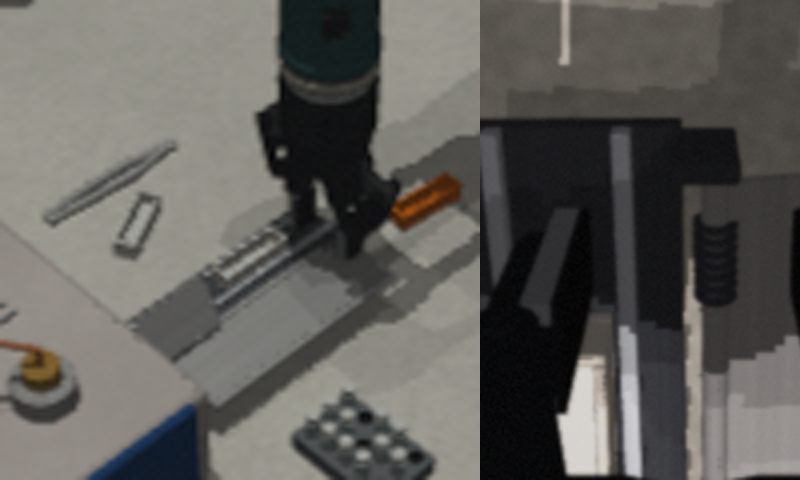

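```bash
python3 -m inch '{"xyz":[[0,0.2,0],[0,0.25,0],[0,0.25,0],[0,0.25,0],[0,0.25,0],[0,0.25,0],[0,0.25,0],[0,0.25,0],[0,0.25,0],[0,0,0]],"angular":[[0,0,0],[0,0,0],[0,0,0],[0,0,0],[0,0,0],[0,0,0],[0,0,0],[0,0,0],[0,0,0],[0,0,0]],"claw":[0,0,0,0,0,0,0,0,0,0]}'
python3 - <<'E'
from h import *
o=np.array([606.5,21]);a=np.radians(4.6);d=np.array([np.cos(a),np.sin(a)]);n=np.array([-d[1],d[0]])
w=get_image("wrist");sc=get_image("scene");s=get_state();p=s["position"];print(s["t"],p,((p[:2]-o)@d,(p[:2]-o)@n),s["contact_force"],s["moment"])
u=proj("scene",p).astype(int)
a=cv2.resize(sc[u[1]-60:u[1]+60,u[0]-70:u[0]+50],(480,480),interpolation=cv2.INTER_CUBIC)
b=cv2.resize(w[190:350,230:337],(320,480),interpolation=cv2.INTER_CUBIC)
cv2.imwrite("pics/v5.png",np.hstack([a,b]))
E
```

```text
t: 7.15
position: [548.0, 44.2, 37.9]
eef_rot: [0.001, 0.678, 0.735, 0.001]
contact_force: [-0.2, 0.1, 3.7]
grip_width: 0.502
7.25 [547.9957899   44.18042342  38.12024463] (np.float64(-56.456715900359264), np.float64(27.79773117283393)) [0.13161857 1.25136601 3.81367542] [ 0.29915327 -0.08115035  0.0083067 ]
```

View pics/v5.png

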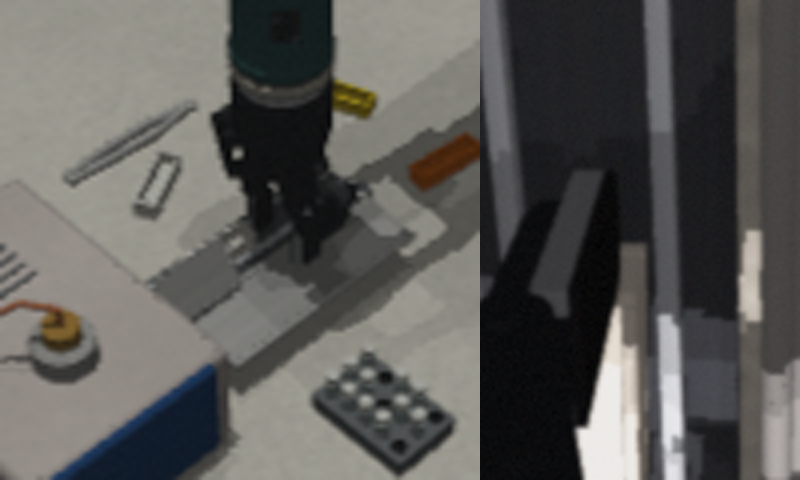

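```bash
python3 -m inch '{"xyz":[[0,0.2,0],[0,0.25,0],[0,0.25,0],[0,0.25,0],[0,0.25,0],[0,0.2,0],[0,0.1,0],[0,0.1,0],[0,0,0],[0,0,0]],"angular":[[0,0,0],[0,0,0],[0,0,0],[0,0,0],[0,0,0],[0,0,0],[0,0,0],[0,0,0],[0,0,0],[0,0,0]],"claw":[0,0,0,0,0,0,0,0,0,0]}'
python3 - <<'E'
from h import *
o=np.array([606.5,21]);a=np.radians(4.6);d=np.array([np.cos(a),np.sin(a)]);n=np.array([-d[1],d[0]])
w=get_image("wrist");s=get_state();p=s["position"];print(s["t"],p,((p[:2]-o)@d,(p[:2]-o)@n),s["contact_force"],s["moment"])
cv2.imwrite("pics/w6.png",w)
E
```

```text
t: 8.5
position: [594.7, 48.0, 37.7]
eef_rot: [0.0, 0.678, 0.735, 0.0]
contact_force: [-2.0, 1.3, 3.6]
grip_width: 0.505
8.55 [594.67964107  47.94817467  37.76917162] (np.float64(-9.62106949884734), np.float64(27.809351392240252)) [-1.15608617  0.90686834  5.35360732] [0.18552787 0.30476702 0.01908952]
```

```bash
Z='[0,0,0]'; python3 -m inch '{"xyz":[[0,0.1,0],[0,0.07,0],[0,0,0]],"angular":[[0,0,0],[0,0,0],[0,0,0]],"claw":[0,0,0]}'
python3 -m inch '{"xyz":[[0,0.06,0],[0,0,0]],"angular":[[0,0,0],[0,0,0]],"claw":[0,0]}'
```

```text
t: 8.93
position: [598.9, 48.3, 37.4]
eef_rot: [-0.0, 0.678, 0.735, -0.0]
contact_force: [-5.0, 0.6, 5.6]
grip_width: 0.498
t: 9.18
position: [599.0, 48.3, 37.1]
eef_rot: [-0.002, 0.678, 0.735, -0.002]
contact_force: [-8.5, 0.4, 8.7]
grip_width: 0.502
```

Run:
```python
from h import *
c=calibration("wrist");w=get_image("wrist");sc=get_image("scene");s=get_state();p=s["position"];print(s["t"],p,s["contact_force"],s["moment"])
o=np.array([606.5,21]);a=np.radians(4.6);d=np.array([np.cos(a),np.sin(a)]);n=np.array([-d[1],d[0]])
for x,y,z in [(8,10,46),(8,10,30),(0,12,35),(1,6,37)]: print((x,y,z),proj("wrist",np.r_[o+x*d+y*n,z],c).round(0), (proj("wrist",np.r_[o+x*d+y*n,z],c)-[240,200])*4)
u=proj("scene",p).astype(int);print(u)
a=cv2.resize(sc[u[1]-60:u[1]+40,u[0]-60:u[0]+40],(400,400),interpolation=cv2.INTER_CUBIC)
b=cv2.resize(w[200:300,240:340],(400,400),interpolation=cv2.INTER_CUBIC)
cv2.imwrite("pics/v7.png",cv2.convertScaleAbs(np.hstack([a,b]),alpha=1.5))
```

```text
9.275 [598.99843991  48.28429149  37.03993061] [-8.0979514   0.2132676   8.12101831] [ 0.03847915  1.37591119 -0.0943016 ]
(8, 10, 46) [283. 289.] [170.16209194 354.82196109]
(8, 10, 30) [286. 272.] [182.51559163 287.08267925]
(0, 12, 35) [288. 264.] [191.86952831 254.94516376]
(1, 6, 37) [276. 267.] [145.44230114 269.35378017]
[306 224]
```

View pics/v7.png

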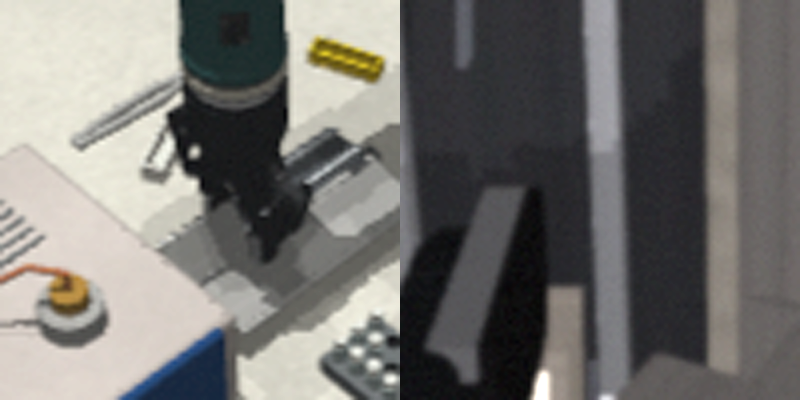

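```bash
python3 -m inch '{"xyz":[[0,0.07,0],[0,0,0]],"angular":[[0,0,0],[0,0,0]],"claw":[0,0]}'
```

```text
t: 9.52
position: [599.2, 48.2, 36.7]
eef_rot: [-0.003, 0.678, 0.735, -0.003]
contact_force: [-12.9, -1.4, 11.8]
grip_width: 0.5
```

```bash
python3 -m inch '{"xyz":[[0,-0.15,0],[0,-0.3,0],[0,-0.5,0],[0,-0.6,0],[0,0,-0.3],[0,0,-0.4],[0,0,-0.4],[0,0,-0.5],[0,0,-0.7],[0,0,-1],[0,0,-1],[0,0,-1]],"angular":[[0,0,0],[0,0,0],[0,0,0],[0,0,0],[0,0,0],[0,0,0],[0,0,0],[0,0,0],[0,0,0],[0,0,0],[0,0,0],[0,0,0]],"claw":[0,0,0,0,0,0,0,0,0,0,0,0]}'
python3 -m inch '{"xyz":[[0,-1,-0.5],[0,-1,0],[0,-1,0],[0,0,0],[0,0,0]],"angular":[[0,0,0],[0,0,0],[0,0,0],[0,0,0],[0,0,0]],"claw":[0,0,0,0,0]}'
python3 - <<'E'
from h import *
c=calibration("wrist");w=get_image("wrist");s=get_state();p=s["position"];print(s["t"],p,s["contact_force"])
o=np.array([606.5,21]);a=np.radians(4.6);d=np.array([np.cos(a),np.sin(a)]);n=np.array([-d[1],d[0]])
u=proj("wrist",np.r_[o-20*d+20*n,40],c).astype(int);print(u)
t=get_image("top")[130:250,270:390]
y0=max(0,min(u[1]-70,260));x0=u[0]-70
b=cv2.resize(w[y0:y0+140,x0:x0+140],(400,400),interpolation=cv2.INTER_CUBIC);print(x0,y0)
cv2.imwrite("pics/v8.png",cv2.convertScaleAbs(np.hstack([cv2.resize(t,(400,400),interpolation=cv2.INTER_CUBIC),b]),alpha=1.4))
E
```

```text
t: 11.02
position: [557.0, 44.9, 198.3]
eef_rot: [0.0, 0.678, 0.735, 0.0]
contact_force: [-0.4, 0.2, -0.8]
grip_width: 0.5
t: 11.65
position: [467.9, 37.7, 212.3]
eef_rot: [0.001, 0.678, 0.735, 0.001]
contact_force: [-0.3, -0.5, -0.6]
grip_width: 0.498
11.7 [468.14921876  37.7501717  212.20751924] [ 0.15237191 -0.04769656 -0.41740067]
[310 271]
240 201
```

View pics/v8.png

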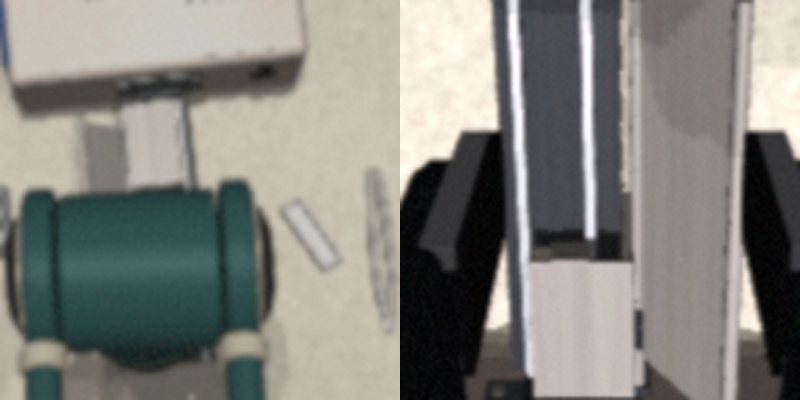

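The chute is empty and the cover plate lies flat and shut behind the boat, with the bar back at its rest slope. The spare boat and tweezers are where they were, and the tool is touching nothing, so I'm handing in.

```bash
python3 -c "from workcell import *; print(hand_in())"
```

```text
the job is handed in; nothing more can be done
None
```

The boat is loaded and the job is handed in, at about 11.7 s of the 48 s allowed; no verdict was reported.

- **What I did:** With the left fingertip I pressed the bar down to about level (TCP z about 37 mm). With the right fingertip I pushed the white boat about 110 mm along the chute, under the raised cover, until it met the stop. I drew back about 46 mm with the bar still held down, then lifted off so the cover shut.
- **Boat home:** At the end of the push the contact force rose from 5 to 13 N while the TCP moved only about 0.3 mm, so the boat was on a hard stop. The close view put the boat's tail where x = 8 mm in the loader frame should appear.
- **Last look:** The chute was empty, the cover plate lay flat and shut, and the wrist force was near zero. In the last view the spare boat and tweezers looked unmoved. The vial rack, beaker, bottle, jar and spanner were not in that view, but the arm never went near them at low height.
- **Disagreement:** With the pad taken as 22 mm wide, the final TCP position put its front face at about x = 6 mm rather than 8. That is within the calibration error. I could not see the boat under the shut cover, and I judged the cover angle by eye from the images.

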